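# Shim a rocking magnetic stirrer with a wedge

### The job

The magnetic stirrer rocks because its front-left steel foot hangs above the worktop. With the fingertips, push the orange wedge along the worktop, thin end first, under that steel foot until it is snug and the stirrer stands level and no longer rocks; then press down firmly with a fingertip on the stirrer's top at that same corner and hold for a moment to prove it no longer dips, and draw clear. Only push and press: do not lift the wedge or the stirrer, do not shove the stirrer away, and leave the brass weight, the vial and the glass dish where they stand.

Things in the scene. Friction and masses are not known exactly. Their poses are not given: they have to be found in the camera images.
- stirrer: Low white magnetic stirrer, about 2.5 kg, loose. Origin: centre of its footprint at the rubber feet's undersides; z up, front (grey panel, black knob) faces its -x, left is +y. Box 160 (x) x 150 (y) mm from z 22 to 62 mm; 100 mm round plate on top to z 67. Rubber feet, 24 mm diameter, at x/y (58,55), (58,-55), (-58,-55) mm; steel foot at (-58,55) hangs free. Snugly shimmed it is level within 0.3 degree.
- foot_pad (a point): Centre of the underside of the steel foot, a flat 24 mm disc under the stirrer's front-left corner. Its height above the worktop is the gap, 5 to 10 mm; screwed fast, it does not move relative to the box. Unshimmed, 2 to 3 N of downward press over it makes the corner dip onto the worktop.
- corner_top (a point): Point on the flat top of the stirrer (62 mm above the worktop), right above the steel foot, marked by a black 18 mm dot (each corner has one): the place to press.
- wedge: Orange plastic wedge with four black ribs, 0.18 kg, 110 (x) x 60 (y) mm, lying loose. Origin: centre of its underside; +x points to the thin end. Top slopes evenly from 20 mm high at the thick end to 2 mm at the thin end. It starts in front of the stirrer, thin end toward the steel foot, up to 15 mm aside and 0.2 rad askew to it. It stays where it is left.
- wedge_tip (a point): Middle of the lower edge of the wedge's thin end.
- wedge_heel (a point): Middle of the wedge's upright thick end face (60 mm wide, 20 mm high), 10 mm above the worktop: the face to push on. Sliding takes about 1 N; at the foot the push rises to 3 to 6 N as the wedge gets snug; pushing much harder or farther jacks the stirrer out of level (9 mm of travel lifts 1.5 mm).
- brass_weight: Brass weight with a knob, 22 mm diameter, 42 mm tall, standing in front of the stirrer to the right of the wedge; origin at the centre of its underside. Not to be moved.
- vial: Small white vial with a red cap, 22 mm diameter, 50 mm tall, standing to the right of the wedge; origin at the centre of its underside. Not to be moved.
- petri_dish: Flat glass dish, 62 mm diameter, 14 mm high, to the left of the wedge; origin at the centre of its underside. Not to be moved.
There are look-alikes about, which are no part of the job. Several things look just like the wedge: the one meant starts farthest to the robot's right.

How it is judged (in metres and radians):
On the way, in this order (a step that is already met when the one before it is completed fails the run):
1. the wedge is under the steel foot and carries load, the stirrer is level (contact force between wedge and stirrer above 0.3 N and x of foot_pad in the frame of wedge below 0.06 m and y of foot_pad in the frame of wedge between -0.026 and 0.026 m and angle between stirrer's own z axis and vertical below 0.015 rad), for 0.1 s.
2. a fingertip presses the corner above the steel foot with more than 3.5 N and the stirrer stays level within 0.015 rad (contact force between the fingers and stirrer above 3.5 N and height (world z) of the grasp point above 0.065 m and horizontal distance between the grasp point and corner_top below 0.045 m and angle between stirrer's own z axis and vertical below 0.015 rad), for 0.15 s.
At the end, for the whole second after the job is handed in: The steel foot stands on the wedge (its centre over the wedge, within 26 mm of the wedge's centre line) and bears on it with more than 0.2 N, the stirrer is level within 0.015 rad and within 30 mm of where it stood, the wedge lies flat, and both are at rest (contact force between wedge and stirrer above 0.2 N and x of foot_pad in the frame of wedge below 0.06 m and y of foot_pad in the frame of wedge between -0.026 and 0.026 m and angle between stirrer's own z axis and vertical below 0.015 rad and angle between wedge's own z axis and vertical below 0.03 rad and distance of stirrer from where it was at the start of the episode below 0.03 m and linear speed of each of stirrer, wedge below 0.01 m/s); the robot touches nothing.
It fails at once if the wedge is lifted or tipped (height (world z) of wedge above 0.008 m or angle between wedge's own z axis and vertical above 0.2 rad).
It fails at once if the stirrer is lifted, tipped, or shoved more than 30 mm (height (world z) of stirrer above 0.012 m or angle between stirrer's own z axis and vertical above 0.18 rad or distance of stirrer from where it was at the start of the episode above 0.03 m).
It fails at once if the brass weight, vial or glass dish is moved more than 20 mm or knocked over (distance of any of brass_weight, vial, petri_dish from where it was at the start of the episode above 0.02 m or angle between any of brass_weight, vial's own z axis and vertical above 0.5 rad).
It also fails if it takes over 48 s, if anything falls off the work surface, if the arm or the gripper's body presses on something with over 40 N, if the wrist force passes 120 N, or if a joint passes its speed limit or range.

### The arm

A 6-joint arm with a two-finger parallel gripper is mounted at the origin on a cart in front of the work surface, level with it; the furniture and walls round the work are solid. World frame = base frame: x ahead of the robot, y to its left, z up, the work surface at z = 0. Lengths are in m, angles in degrees, forces in N, time in s.
With the tool pointing down it reaches from about 0.325 to 0.85 m from the base axis. Payload 15.5 kg.
Tool frame: the origin (TCP) lies midway between the tips of the shut fingers; the grasp point (between the pads) lies 19 mm behind it; z points along the fingers, y is the line along which they close (so a half turn about z gives the same grasp; the last joint's range is limited). The gripper opens to 91 mm and grips with 3 to 60 N. Pads are 32 mm wide; open, the fingers measure 118 mm over their backs; the gripper's body (76 mm by 178 mm) begins 60 mm behind the grasp point.
Start: joints at [-74.742, 28.281, 77.091, -0, 74.628, -5.472], TCP at [0.221, -0.585, 0.214] pointing down, gripper open.
Joint ranges: [-166.48, 166.48], [-47.26, 123.95], [12.59, 153.08], [-70.14, 250.14], [6.76, 159.57], [-176.63, 176.63]. Speed limits (degrees/s): [108.29, 108.29, 147.25, 172.46, 172.46, 172.46].

### API

Orientations are given as a 3x3 rotation matrix whose columns are the frame's x, y, z axes.
In Python, from bench import ctrl gives the robot as it stands. The module is installed in compiled form; this text tells all that it offers. Calls block until the motion is done:
- ctrl.goto(position, orientation): joint-space move of the TCP to a pose.
- ctrl.move_l(position, vel=0.15, ori=None, contact_N=None): straight line of the TCP; ori=None keeps the orientation; vel is the mean speed in m/s. With contact_N (N) it stops when the force on the tool has changed by that much, and returns True; else False.
- ctrl.movej(angles): joint-space move.
- ctrl.command_gripper(opening): opening from 0.0 (shut) to 1.0 (fully open); the grip force is fixed at half the most; returns when the fingers have stopped.
- ctrl.sleep(seconds).
- ctrl.ik(position, orientation): joint angles nearest the present ones, or None.
- ctrl.read_camera(name): name is "scene" or "top" or "wrist"; returns the picture (480x640x3 uint8, blue, green, red); there is no depth.
- ctrl.camera_params(name): a dict with "fx", "fy", "cx", "cy" (pixels), "D" ([k1, k2, p1, p2, k3] as OpenCV has them; the pictures are not rectified), "pose" (4x4, takes a point from camera to world coordinates); the wrist camera has in their place "T_tool_cam" (4x4, takes a point from camera to tool coordinates, whose origin is the TCP and whose axes are the flange's). Camera axes: x right, y up, looking along -z (the intrinsics and any distortion apply to the point x, -y, -z); pixel columns grow to the right and rows downward; lengths in m; the calibration is good to about 2 mm. A picture is of the moment at which its call begins: read the wrist's pose just before it. camera_params takes no time and is no camera call.
A pose or a line that the arm cannot do raises ctrl.MotionError and nothing moves.
- ctrl.sign_off(): hands the job in; it is judged then, once.
Readings, each from a call of its own:
- ctrl.current_t(): time.
- ctrl.current_q(): joint angles.
- ctrl.current_dq(): joint speeds.
- ctrl.current_effort(): joint torques, N m.
- ctrl.current_tool_pos(): TCP position.
- ctrl.current_eef_rot(): TCP orientation.
- ctrl.current_contact_force(): force on the tool from outside, world axes, zero at the start.
- ctrl.current_wrist_torque(): the same for the moment, N m.
- ctrl.current_grip_width(): opening from 0.0 (shut) to 1.0 (fully open).
- ctrl.current_grasp_force(): force on a finger pad.
Only numpy, scipy, OpenCV 4.12 (cv2) and the standard library are available. Lean on these libraries where they do the work, as an engineer would, in place of code of your own. Each camera call takes 0.05 s, during which the arm holds its last target. There are 200 camera calls.

## Working session

There is one attempt and no reset: what is moved stays moved. The work goes in short steps, each a Python script; the robot and the scene stay as the last script left them, time stands still between calls to the robot, and variables do not carry over. Pictures are saved under pics/ and viewed, at most 10 in all, crops included, and the job is handed in when it is done.

```bash
mkdir -p pics; python3 - <<'E'
from bench import ctrl
import cv2,numpy as np
np.set_printoptions(precision=4,suppress=True)
for n in("top","scene"):
    cv2.imwrite(f"pics/{n}0.png",ctrl.read_camera(n)); p=ctrl.camera_params(n); print(n,p)
print(ctrl.camera_params("wrist"),ctrl.current_t(),ctrl.current_eef_rot())
E
```

```text
top {'fx': 502.31633543736075, 'fy': 502.31633543736075, 'cx': 321.4278793175031, 'cy': 230.54210936799026, 'D': array([0.0319, 0.    , 0.    , 0.    , 0.    ]), 'pose': array([[ 0.0044,  0.9918, -0.1276,  0.4692],
       [-1.    ,  0.0045,  0.0008, -0.1765],
       [ 0.0013,  0.1276,  0.9918,  0.898 ],
       [ 0.    ,  0.    ,  0.    ,  1.    ]])}
scene {'fx': 538.3030003396823, 'fy': 538.3030003396823, 'cx': 319.61195668556024, 'cy': 238.66253423880832, 'D': array([-0.0009,  0.    ,  0.    ,  0.    ,  0.    ]), 'pose': array([[-0.9997, -0.0232,  0.0042,  0.5764],
       [ 0.0177, -0.6239,  0.7813,  0.5558],
       [-0.0155,  0.7812,  0.6241,  0.6483],
       [ 0.    ,  0.    ,  0.    ,  1.    ]])}
{'fx': 390.99760517367076, 'fy': 390.99760517367076, 'cx': 323.8320400676516, 'cy': 238.54825555457816, 'D': array([-0.0663,  0.    ,  0.    ,  0.    ,  0.    ]), 'T_tool_cam': array([[ 0.0004,  0.9549,  0.2969,  0.0842],
       [ 1.    , -0.0004, -0.    , -0.0003],
       [ 0.0001,  0.2969, -0.9549, -0.171 ],
       [ 0.    ,  0.    ,  0.    ,  1.    ]])} 0.1 [[ 0.9353  0.354  -0.0003]
 [ 0.354  -0.9353  0.001 ]
 [ 0.0001 -0.0011 -1.    ]]
```

View pics/top0.png

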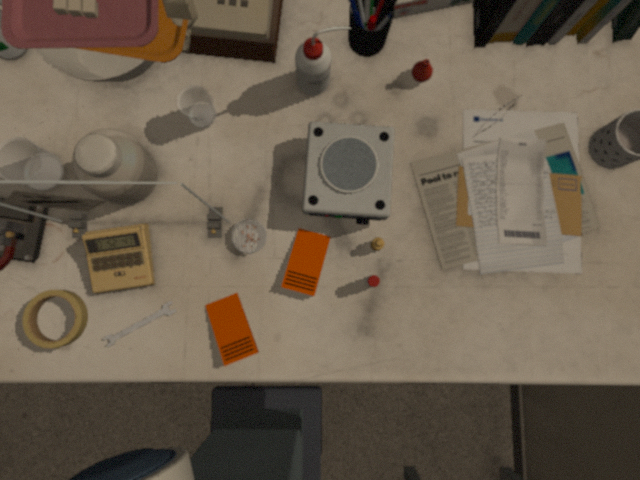

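View pics/scene0.png

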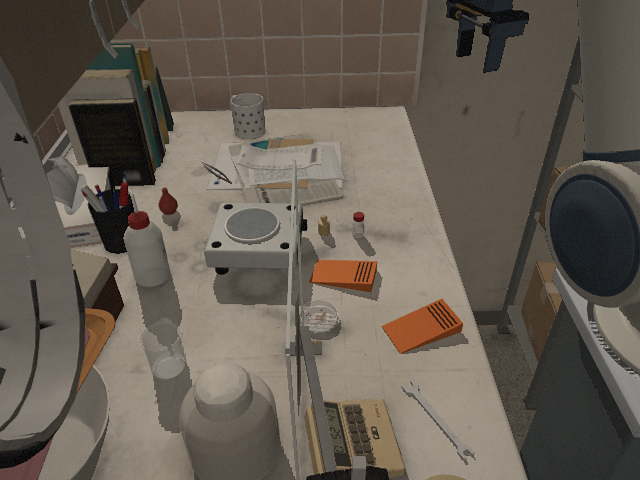

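The top view shows two orange wedges. The one meant is the right one, at about (305,262), with its ribbed thick end near (298,290) and its thin end near (313,232). The stirrer's front-left dot is at (312,201), the brass weight at (377,243), the vial at (373,281) and the dish at (247,237). In the scene view a clear screen stands left of the dish, well away from the work.

```bash
cat > h.py <<'E'
from bench import ctrl
import cv2,numpy as np
np.set_printoptions(precision=4,suppress=True)
def pix2w(p,T,uv,z):
    K=np.array([[p['fx'],0,p['cx']],[0,p['fy'],p['cy']],[0,0,1]])
    n=cv2.undistortPoints(np.array([[uv]],float),K,np.array(p['D'],float))[0,0]
    d=T[:3,:3]@np.array([n[0],-n[1],-1]);o=T[:3,3]
    return o+d*(z-o[2])/d[2]
def wristT():
    T=np.eye(4);T[:3,:3]=ctrl.current_eef_rot();T[:3,3]=ctrl.current_tool_pos()
    return T@np.array(ctrl.camera_params("wrist")['T_tool_cam'])
def blobs(m,amin):
    n,l,s,c=cv2.connectedComponentsWithStats(m.astype(np.uint8))
    return [(c[i],s[i],(l==i).astype(np.uint8)) for i in range(1,n) if s[i][4]>=amin]
def wedge(img,p,T,amin=500):
    h=cv2.cvtColor(img,cv2.COLOR_BGR2HSV)
    m=cv2.inRange(h,(3,170,60),(17,255,255)); m=cv2.morphologyEx(m,cv2.MORPH_CLOSE,np.ones((7,7)))
    out=[]
    for c,s,k in blobs(m>0,amin):
        cn=max(cv2.findContours(k,0,2)[0],key=cv2.contourArea)
        b=cv2.boxPoints(cv2.minAreaRect(cn)); out.append((c,s[4],b))
    return out
def axes(yaw): # tool down, tool y along heel line
    c,s=np.cos(yaw),np.sin(yaw)
    return np.array([[c,s,0],[s,-c,0],[0,0,-1]])
E
python3 - <<'E'
from h import *
img=cv2.imread("pics/top0.png");p=ctrl.camera_params("top");T=np.array(p['pose'])
for c,a,b in wedge(img,p,T):
    print(c,a,b.tolist())
    if 280<c[0]<330:
        # thin end = smaller rows
        i=np.argsort(b[:,1]);thin=b[i[:2]];thick=b[i[2:]]
        tp=np.array([pix2w(p,T,u,.002) for u in thin]);hp=np.array([pix2w(p,T,u,.02) for u in thick])
        print("thin",tp,"thick",hp);t,h=tp.mean(0),hp.mean(0);d=t-h
        print(t,h,np.linalg.norm(d[:2]),"yaw",np.degrees(np.arctan2(d[1],d[0])))
g=cv2.cvtColor(img,cv2.COLOR_BGR2GRAY)
for c,s,k in blobs(g<50,15):
    if 300<c[0]<395 and 120<c[1]<225: print("dot",c,s[4],pix2w(p,T,c,.062))
for n,u,z in(("brass",(377,243),.03),("vial",(373,281),.05),("dish",(247,237),.014)):print(n,pix2w(p,T,u,z))
E
```

```text
[156.1765  40.8631] 1768 [[84.00000762939453, 48.00000762939453], [168.57687377929688, -6.860660552978516], [199.49923706054688, 40.811317443847656], [114.92236328125, 95.67198181152344]]
[305.3953 261.7404] 2034 [[280.7392272949219, 286.5386657714844], [297.1719055175781, 227.38108825683594], [329.6647644042969, 236.40689086914062], [313.2320861816406, 295.564453125]]
thin [[ 0.59   -0.1335  0.002 ]
 [ 0.5739 -0.1921  0.002 ]] thick [[ 0.4838 -0.107   0.02  ]
 [ 0.4685 -0.1635  0.02  ]]
[ 0.582  -0.1628  0.002 ] [ 0.4762 -0.1353  0.02  ] 0.10932607447517846 yaw -14.596208973064686
[230.8083 329.0562] 2207 [[202.7790985107422, 305.0138244628906], [236.81605529785156, 292.9361877441406], [258.11456298828125, 352.9593200683594], [224.07762145996094, 365.0369567871094]]
dot [317.7885 131.5385] 52 [ 0.7484 -0.1702  0.062 ]
dot [383.5769 136.3654] 52 [ 0.7403 -0.2832  0.062 ]
dot [312.6415 199.6792] 53 [ 0.6293 -0.1621  0.062 ]
dot [379.6111 204.3889] 54 [ 0.6217 -0.2752  0.062 ]
dot [347.4331 217.248 ] 254 [ 0.5995 -0.2209  0.062 ]
brass [ 0.5595 -0.2738  0.03  ]
vial [ 0.4933 -0.2642  0.05  ]
dish [ 0.5708 -0.0455  0.014 ]
```

```bash
python3 - <<'E'
from h import *
y=np.radians(-14.6);d=np.array([np.cos(y),np.sin(y),0])
h=np.array([.4762,-.1353,0])
ctrl.command_gripper(0.24)
ctrl.goto(h-d*.035+[0,0,.15],axes(y))
T=wristT();img=ctrl.read_camera("wrist");p=ctrl.camera_params("wrist")
cv2.imwrite("pics/w1.png",img)
for c,a,b in wedge(img,p,T,2000):
    print(c,a,b.tolist());print(np.array([pix2w(p,T,u,.002) for u in b]),np.array([pix2w(p,T,u,.02) for u in b]))
print(ctrl.current_t(),ctrl.current_tool_pos(),ctrl.current_grip_width())
E
```

```text
[323.4366 108.3265] 11219 [[285.0, 35.0], [363.0, 35.0], [363.0, 182.0], [285.0, 182.0]]
[[ 0.5897 -0.1354  0.002 ]
 [ 0.575  -0.1919  0.002 ]
 [ 0.4669 -0.1666  0.002 ]
 [ 0.483  -0.1048  0.002 ]] [[ 0.586  -0.1361  0.02  ]
 [ 0.5721 -0.1894  0.02  ]
 [ 0.4701 -0.1656  0.02  ]
 [ 0.4853 -0.1072  0.02  ]]
[208.5548 272.4304] 6253 [[148.39707946777344, 257.0340270996094], [199.1766815185547, 214.2722625732422], [271.00811767578125, 299.5721130371094], [220.22853088378906, 342.3338623046875]]
[[ 0.4504  0.0303  0.002 ]
 [ 0.4753 -0.0269  0.002 ]
 [ 0.3843 -0.0628  0.002 ]
 [ 0.3536 -0.0032  0.002 ]] [[ 0.4546  0.0202  0.02  ]
 [ 0.478  -0.0337  0.02  ]
 [ 0.3922 -0.0676  0.02  ]
 [ 0.3632 -0.0114  0.02  ]]
3.1333 [ 0.4425 -0.1272  0.1501] 0.24365717265771283
```

View pics/w1.png

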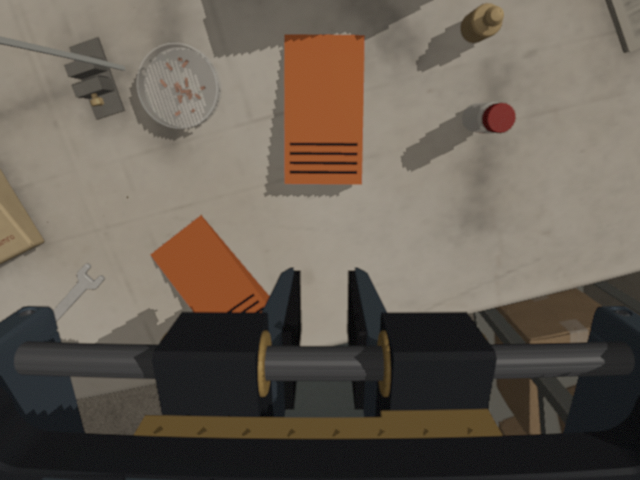

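The wrist view shows the wedge straight ahead, from (285,35) to (363,182), ribs nearest the fingers. The way is clear, with the dish at (178,88), the vial at (498,118) and the brass weight at (485,20).

```bash
python3 - <<'E'
from h import *
def tcp(c,y,gap=0): 
    d=np.array([np.cos(y),np.sin(y),0]); q=c-d*(.055+.016+gap); q[2]=.007; return q
c0=np.array([.530,-.150,0]);y0=np.radians(-14.7);c1=np.array([.553,-.158,0]);y1=np.radians(-4)
ctrl.move_l(tcp(c0,y0,.014),ori=axes(y0))
f0=ctrl.current_contact_force()
print("touch",ctrl.move_l(tcp(c0,y0,-.002),vel=.03,contact_N=0.8),ctrl.current_tool_pos(),tcp(c0,y0),ctrl.current_contact_force()-f0)
for k in np.linspace(0,1,6)[1:]:
    y=y0+(y1-y0)*k; ctrl.move_l(tcp(c0+(c1-c0)*k,y),vel=.04,ori=axes(y)); print(ctrl.current_contact_force()-f0)
T=wristT();p=ctrl.camera_params("wrist");img=ctrl.read_camera("wrist");cv2.imwrite("pics/w2.png",img)
top=ctrl.read_camera("top");cv2.imwrite("pics/t2.png",top)
for n,im,P,TT in(("wrist",img,p,T),("top",top,ctrl.camera_params("top"),np.array(ctrl.camera_params("top")['pose']))):
    for c,a,b in wedge(im,P,TT,900): print(n,c,a,b.tolist())
print(ctrl.current_t(),ctrl.current_tool_pos())
E
```

```text
touch False [ 0.4632 -0.1324  0.007 ] [ 0.4613 -0.132   0.007 ] [-1.0539  1.2282 -0.3394]
[-0.6662 -0.5067 -0.299 ]
[-1.345   0.354   0.2555]
[-0.2912  1.0205 -0.1733]
[-0.5533  1.0829 -0.1647]
[-0.7315  0.1598  1.0147]
wrist [318.0077 140.7467] 37528 [[245.0, 9.0], [389.0, 9.0], [389.0, 277.0], [245.0, 277.0]]
wrist [109.4404 405.3705] 3474 [[69.72962951660156, 432.48870849609375], [72.05545043945312, 376.6689453125], [155.41073608398438, 380.14208984375], [153.0849151611328, 435.96185302734375]]
top [156.0567  40.9858] 1764 [[85.84441375732422, 47.76495361328125], [168.26316833496094, -6.793933868408203], [199.68508911132812, 40.673240661621094], [117.26634216308594, 95.23213195800781]]
top [235.9186 329.931 ] 1044 [[212.56527709960938, 333.67572021484375], [225.91677856445312, 304.545166015625], [269.19940185546875, 324.383056640625], [255.847900390625, 353.51361083984375]]
6.475 [ 0.482  -0.1529  0.007 ]
```

```bash
python3 - <<'E'
import cv2,numpy as np
a=cv2.imread("pics/t2.png")[180:340,220:400];a=cv2.resize(a,None,fx=2.2,fy=2.2)
b=cv2.resize(cv2.imread("pics/w2.png"),(400,300));o=np.zeros((360,800,3),np.uint8);o[:352,:396]=a;o[:300,400:]=b
cv2.imwrite("pics/c2.png",o)
E
```

```text
(no output)
```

View pics/c2.png

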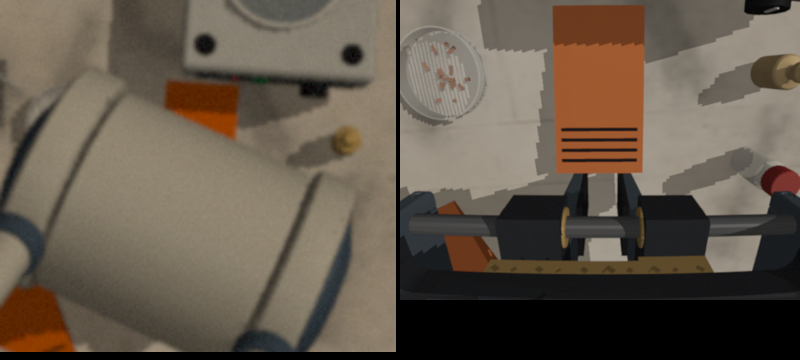

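The crop shows the wedge square against both fingers, thin end at about (600,8) and heel at (598,172), with its tip just short of the stirrer's front edge. The front-left dot in the top crop is at (204,44), where it was.

```bash
cat >> h.py <<'E'
def favg(n=8):
    r=[]
    for _ in range(n): ctrl.sleep(.02); r.append(ctrl.current_contact_force())
    return np.mean(r,0)
E
python3 - <<'E'
from h import *
T=wristT();p=ctrl.camera_params("wrist")
t=pix2w(p,T,(317.5,9),.002);h=pix2w(p,T,(319,277),.02);d=t-h
print("tip",t,"heel",h,np.linalg.norm(d[:2]),np.degrees(np.arctan2(d[1],d[0])))
y=np.arctan2(d[1],d[0]);foot=np.array([.630,-.1635]);w=foot-t[:2]
print("foot in wedge from tip: ahead",w@[np.cos(y),np.sin(y)],"left",w@[-np.sin(y),np.cos(y)])
print(favg(),ctrl.current_tool_pos(),ctrl.current_t())
E
```

```text
tip [ 0.609  -0.1592  0.002 ] heel [ 0.4995 -0.1519  0.02  ] 0.10978696976864635 -3.7974067593103618
foot in wedge from tip: ahead 0.021237468763292244 left -0.002922522288998751
[-0.3125  0.1771 -0.2331] [ 0.482  -0.1529  0.007 ] 6.6083
```

```bash
python3 - <<'E'
from h import *
y=np.radians(-3.8);d=np.array([np.cos(y),np.sin(y),0]);s=np.array([.482,-.1529,.007])
f0=favg();ctrl.move_l(s+d*.02,vel=.04);print(favg()-f0)
k=.02
while k<.062:
    k+=.002; ctrl.move_l(s+d*k,vel=.03); F=-(favg(5)-f0)@d; print(round(k,3),round(F,2),end='; ')
    if F>3: break
top=ctrl.read_camera("top");cv2.imwrite("pics/t3.png",top);T=wristT();cv2.imwrite("pics/w3.png",ctrl.read_camera("wrist"))
p=ctrl.camera_params("top")
for c,s,m in blobs(cv2.cvtColor(top,6)<50,15):
    if 300<c[0]<395 and 120<c[1]<225: print("dot",c,s[4],pix2w(p,np.array(p['pose']),c,.062))
print(ctrl.current_t(),ctrl.current_tool_pos())
E
```

```text
[ 0.1681 -0.3908 -0.244 ]
0.022 0.5; 0.024 0.25; 0.026 0.07; 0.028 0.02; 0.03 -0.39; 0.032 2.45; 0.034 6.99; dot [317.7059 131.549 ] 51 [ 0.7484 -0.17    0.062 ]
dot [383.6154 136.25  ] 52 [ 0.7405 -0.2832  0.062 ]
dot [312.6111 199.6111] 54 [ 0.6294 -0.162   0.062 ]
dot [379.5472 204.434 ] 53 [ 0.6217 -0.2751  0.062 ]
dot [359.8742 218.4843] 159 [ 0.5975 -0.2418  0.062 ]
9.95 [ 0.5148 -0.1548  0.0069]
```

View pics/w3.png

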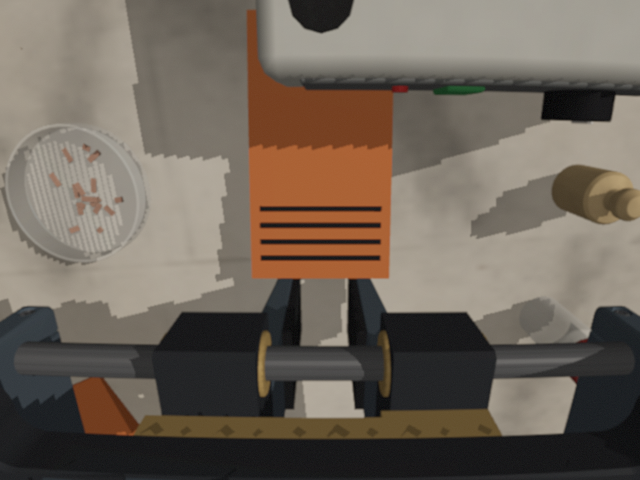

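The wrist view shows the wedge squarely under the front-left corner, heel at (320,277) against both fingers. The dots have not moved, so the stirrer has not shifted, and the push rose sharply to 7 N, so the wedge is snug.

```bash
python3 - <<'E'
from h import *
y=np.radians(-3.8);d=np.array([np.cos(y),np.sin(y),0]);s=ctrl.current_tool_pos()
ctrl.move_l(s-d*.03,vel=.06)
ctrl.move_l(s-d*.03+[0,0,.12]);ctrl.command_gripper(0)
P=np.array([.630,-.163,.10]);ctrl.move_l(P+[0,0,.03]);ctrl.move_l(P-[0,0,.025],vel=.08)
f0=favg();print(ctrl.move_l(P-[0,0,.045],vel=.015,contact_N=3),ctrl.current_tool_pos(),favg()-f0)
z=ctrl.current_tool_pos()[2]
for i in range(12):
    F=(favg(5)-f0)[2]; print(round(z,4),round(F,2),end='; ')
    if F>6.5: break
    z-=.0005; ctrl.move_l([P[0],P[1],z],vel=.01)
ctrl.sleep(.6);print(favg()-f0,ctrl.current_tool_pos(),ctrl.current_t())
cv2.imwrite("pics/t4.png",ctrl.read_camera("scene"))
E
```

```text
True [ 0.6299 -0.163   0.0623] [-1.2976  0.4543  7.9451]
0.0623 7.6; [-0.882   0.0463  7.7717] [ 0.6299 -0.163   0.0623] 15.9667
```

```bash
python3 - <<'E'
from h import *
ctrl.move_l([.63,-.163,.2],vel=.1);ctrl.goto([.45,-.2,.25],axes(0));ctrl.movej([-74.742,28.281,77.091,0,74.628,-5.472]);ctrl.sleep(.3)
top=ctrl.read_camera("top");p=ctrl.camera_params("top");T=np.array(p['pose'])
for c,s,m in blobs(cv2.cvtColor(top,6)<50,15):
    if 300<c[0]<395 and 120<c[1]<225: print("dot",c,pix2w(p,T,c,.062))
cv2.imwrite("pics/c5.png",np.hstack([cv2.resize(top[100:340,190:430],(400,400)),cv2.resize(ctrl.read_camera("scene")[150:390,180:420],(400,400))]))
print(ctrl.current_t())
E
```

```text
dot [317.7778 131.5185] [ 0.7484 -0.1702  0.062 ]
dot [383.6154 136.25  ] [ 0.7405 -0.2832  0.062 ]
dot [312.7679 199.6071] [ 0.6294 -0.1623  0.062 ]
dot [326.3397 218.5431] [ 0.5972 -0.1854  0.062 ]
dot [379.6545 204.5455] [ 0.6215 -0.2753  0.062 ]
20.3833
```

View pics/c5.png

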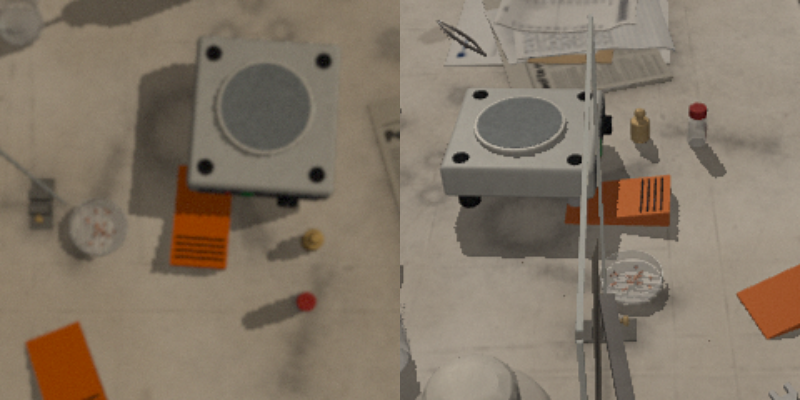

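The wedge, at (203,220) in the left crop, sits under the front-left corner. The stirrer, brass weight, vial and dish stand where they did.

```bash
python3 -c "
from bench import ctrl
print(ctrl.sign_off())"
```

```text
the job is handed in; nothing more can be done
None
```

The job is handed in (no verdict shown): the wedge is snug under the steel foot, the corner held about 7.8 N without dipping, and the arm drew clear at about 20 s.

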